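# Fold back the reagent chest's cover and put a jar away

## Robot

A 6-joint arm with a two-finger parallel gripper is mounted at the origin on the work surface. World frame = base frame: x ahead of the robot, y to its left, z up, the work surface at z = 0. Lengths are in m, angles in rad, forces in N, time in s.
With the tool pointing down it reaches from about 0.35 to 0.975 m from the base axis. Payload 4.9 kg.
Tool frame: the origin (TCP) lies midway between the tips of the shut fingers; the grasp point (between the pads) lies 19 mm behind it; z points along the fingers, y is the line along which they close (so a half turn about z gives the same grasp; the last joint's range is limited). The gripper opens to 85 mm and grips with 20 to 120 N. Pads are 22 mm wide; open, the fingers measure 114 mm over their backs; the gripper's body (76 mm by 85 mm) begins 54 mm behind the grasp point. The pads swing forward as they close: fully open they stand 13 mm farther back than shut.
Start: joints at [-1.387, 0.053, 1.613, -0, 1.476, -0.119], TCP at [0.186, -0.597, 0.231] pointing down, gripper open.
Joint ranges: [-3.01, 3.01], [-1.01, 2.22], [0.06, 2.58], [-1.02, 4.17], [0.09, 2.62], [-3.14, 3.14]. Speed limits (rad/s): [2.57, 2.57, 3.14, 3.14, 3.14, 3.14].

## Interface

Orientations are given as a unit quaternion [w, x, y, z].
In Python, from plant import state, grab_frame, job_done, cut_out, place_of gives the robot as it stands.
- The arm moves only by the tool jog_arm, never from a script. Its argument "motion" is text: rows parted by semicolons, each of 7 numbers parted by spaces: the opening in per cent of the stroke, from 0 (shut) to 100 (fully open), then the shift along the tool's x, y, z as a fraction of full scale, then the turn, a rotation vector about the tool's x, y, z as a fraction of full scale. A call has exactly 5 rows; each row is the pose to reach, as a shift and turn from the pose commanded when the call began, along the tool's axes at that moment; what a row does not reach only later rows make up. Full scale, the value 1, is 50 cm for a shift and 1.5 rad for a turn. A row lasts 1/8 s, in which the tool goes at most 62.5 mm and 10.7 degrees, less where a joint would pass 70% of its speed; a pose out of reach is approached as far as the arm can. A call with a number of a shift or a turn outside -1 to 1 is refused whole. A call with a gripper value outside its range is refused whole. The fingers move at their own pace and stop on an object; the grip force is fixed at half the most. Time passes only in rows, so rows that repeat a pose let the fingers close, or fill a call up. It gives the time, the measured TCP pose, the force, the opening and the grip force at its end, in the units of the state.
- state(): the state, without advancing time (a new reading comes with each control period).
- grab_frame(name): name is "scene" or "top" or "wrist"; returns a dict with "color" (400x640x3 uint8, red, green, blue), "range_z" (400x640 float32, m along the optical axis (not along the pixel's ray), 0 where there is no reading), "intrinsics" (3x3 intrinsics, pixels), "world_from_camera" (4x4, takes a point from camera to world coordinates). Camera axes: x right, y up, looking along -z (the intrinsics and any distortion apply to the point x, -y, -z); pixel columns grow to the right and rows downward; lengths in m; the calibration is good to about 2 mm. The wrist camera is an equidistant fisheye: a pixel r from the principal point sees the ray r / f radians off the axis. A picture is of the moment at which its call begins.
- job_done(): hands the job in; it is judged then, once.
Trained networks look in the newest picture that a camera, given by its name, has taken for a name from the list of things; names that differ only in an ending like _2 or _b are one class to them, and where a whole thing is asked for, a point or a joint stands for the part that bears it (a point fixed in the world has none). Each returns a list of dicts, best first, with "p" (0 to 1); they miss things now and then, are a little off and sometimes report something else, mostly with a low value. They report only what shows in the picture. A call takes as long as a camera call. They do not tell look-alikes from the thing itself.
- cut_out(camera, thing): "pixels" (400x640 bool, what is visible of it).
- place_of(camera, thing): "at" ([x, y, z] in m, in world coordinates, good to about 4 mm: a listed point, or the origin of a listed thing).
The state is a dict: "time": time; "joint_pos": joint angles; "joint_vel": joint speeds; "joint_efforts": joint torques, N m; "tool_pos": TCP position; "tool_rot": TCP orientation; "contact_force": force on the tool from outside, world axes, zero at the start; "ft_torque": the same for the moment, N m; "gripper_width": opening from 0.0 (shut) to 1.0 (fully open); "grasp_force": force on a finger pad.
Only numpy, scipy, OpenCV 4.12 (cv2) and the standard library are available. Lean on these libraries where they do the work, as an engineer would, in place of code of your own. Each camera call takes 0.05 s, during which the arm holds its last target. There are 200 camera calls.

## Task

Open the front bay of the reagent chest under the bottle shelf: fold the front leaf of its two-leaf cover right over, without forcing it, until it lies flat on the rear leaf, with the rear leaf still shut. Then stand the loose small amber jar upright on the floor of that bay beside the two jars already there; do not drop it, leave the cover folded, and disturb nothing else on the bench or shelf.

Things in the scene. Friction and masses are not known exactly. Their poses are not given: they have to be found in the camera images.
- station: The reagent stand, fixed: a white chest 300 wide, 385 deep, 89 mm high without its two-leaf cover (top of cover at z=95), with a bottle shelf above its back half. Origin on the worktop straight under the fold line of the cover when shut; +x towards the stand's back, +y along the hinges, z up. Front face at x=-155 mm, back at x=230, sides at y=-150 and 150.
- bay (a point): Centre of the floor of the front bay, the open-topped space under the front leaf: at x=-74.5, y=0, z=12 mm in the stand's frame. Inside, the bay runs x=-143 to -6 and y=-138 to 138; its walls are 12 thick and their tops are at z=89.
- shelf_edge (a point): Middle of the lower front edge of the bottle shelf above the back half of the chest: x=2, y=0, z=313 mm in the stand's frame. The shelf goes back from here to x=202, 320 wide; its green front board reaches up to z=359. Two posts, 20 mm square, at x=215, y=-130 and 130; below the shelf, front and sides are open.
- rear_leaf (a joint): Angle of the rear leaf (rad): 0 = shut, lying flat on the chest; grows to 0.8 as its front edge lifts. Its hinge lies along y at x=150, z=95 mm of the stand. Grey panel 290 wide, 6 thick, about 0.45 kg; kept down by its weight and a stiff hinge of about 0.45 N m, so it can lift if the front leaf is drawn up too far instead of round.
- front_leaf (a joint): Angle of the front leaf to the rear leaf (rad): 0 = closed over the front bay, in line with the rear leaf; 1.57 = upright; 3.14 = folded over, flat on the rear leaf, on soft pads. Hinge (the fold line) stiff, about 0.33 N m: the leaf stays where it is left. Grey panel 290 wide, 6 mm thick, about 0.3 kg, hinge axis in its top face; with the tongue it reaches 180 mm from the fold line.
- fold_line (a point): Middle of the fold line between the two leaves, on the hinge axis: at x=0, y=0, z=95 mm of the stand when the rear leaf is shut.
- tongue (a point): Middle of the free edge of the front leaf's aluminium finger tongue, at half its thickness: 180 mm from the fold line. The tongue is 130 wide (along the hinges), 6 mm thick and stands out 25 mm past the chest's front face when shut, with free air below it. Its underside, like the leaf's, is plain and ends on top when the leaf is folded.
- jar: The loose jar to put away: amber, black screw cap, 44 mm across, 60 mm tall, 0.11 kg, standing on the open worktop to the robot's left, off the chest's front. Origin: centre of its underside; z up.
- jar_b: One of the two like jars standing in the front bay, 44 across, 60 tall. Origin: centre of its underside.
- jar_c: The other jar in the front bay, like jar_b.
- bottle_d: White bottle on the shelf, 64 across, 130 tall; to be left alone. Origin: centre of its underside.
- bottle_e: Amber bottle on the shelf, 56 across, 120 tall; to be left alone. Origin: centre of its underside.
- bottle_f: White jar on the worktop at the robot's right, 72 across, 120 tall; to be left alone. Origin: centre of its underside.
- beaker: Glass beaker on the worktop, 68 across, 85 tall; to be left alone. Origin: centre of its underside.
- mortar: White mortar with its pestle in it, on the worktop at the robot's right, 90 across, 75 tall; to be left alone. Origin: centre of its underside.
- scoop: Flat steel lab spatula, 172 long, 6 thick, lying on the worktop to the robot's left, ahead of it; to be left alone.
Mind the look-alikes: they are no part of the job. What is shaped like the jar but green or red is not meant.

How it is judged:
On the way:
1. the front leaf lies folded flat on the rear leaf (value of joint front_leaf above 3.08 rad and value of joint rear_leaf below 0.05 rad), for 0.2 s.
At the end, for the whole second after the job is handed in: The front leaf is within 3.5 degrees of flat on the rear leaf, the rear leaf within 3 degrees of shut, and the jar stands at rest on the floor of the front bay, wholly inside it and within 6 degrees of upright (all of step 1 and x of jar in the frame of station between -0.125 and -0.024 m and y of jar in the frame of station between -0.12 and 0.12 m and z of jar in the frame of station between 0.006 and 0.018 m and angle between jar's own z axis and vertical below 0.1 rad and linear speed of jar below 0.02 m/s); the robot touches nothing.
It fails at once if the stand or its cover is forced: the fingers knock or press on it with more than 60 N (contact force between the fingers and station above 60 N).
It fails at once if the jar is dropped, thrown or knocked over: it moves faster than 0.45 m/s while the fingers do not touch it (contact force between the fingers and jar below 0.05 N and linear speed of jar above 0.45 m/s).
It fails at once if another jar, bottle or utensil is shifted by more than 30 mm (distance of any of jar_b, jar_c, bottle_d, bottle_e, bottle_f, beaker, mortar, scoop from where it was at the start of the episode above 0.03 m).
It also fails if it takes over 61 s, if anything falls off the work surface, if the arm or the gripper's body presses on something with over 40 N, if the wrist force passes 120 N, or if a joint passes its speed limit or range.

## Working session

There is one attempt and no reset: what is moved stays moved. The work goes in short steps, Python scripts to look and compute and a tool call to move; the robot and the scene stay as the last step left them, time stands still between calls to the robot, and variables do not carry over. Pictures are saved under pics/ and viewed, at most 10 in all, crops included, and the job is handed in when it is done.

Besides the shell and the picture viewer there is one more tool, called after "Request:" by a JSON object that holds its "fn" and its "kwargs". jog_arm: Moves the arm, as the interface text tells. Shift numbers are shares of 50 cm and turn numbers shares of 1.5 rad, none past 1 either way. Its arguments: {"type":"object","properties":{"motion":{"type":"string"}},"required":["motion"]}

```bash
mkdir -p pics; ls; cat > h.py <<'E'
import numpy as np, cv2
from plant import *
def look(cam,fn):
    f=grab_frame(cam); cv2.imwrite('pics/'+fn,f['color'][:,:,::-1]); return f
def pts(f,cam):
    K=f['intrinsics'];z=f['range_z'];v,u=np.mgrid[0:400,0:640]
    p=np.stack([(u-K[0,2])/K[0,0]*z,-(v-K[1,2])/K[1,1]*z,-z,np.ones_like(z)],-1)
    return (p@f['world_from_camera'].T)[...,:3]
E
python3 - <<'E'
from h import *
a=look('scene','s1.png');b=look('top','t1.png')
cv2.imwrite('pics/both.png',cv2.resize(np.vstack([a['color'],b['color']])[:,:,::-1],(480,600)))
for c in('scene','top'):
  for n in ['station','bay','shelf_edge','fold_line','tongue','jar','bottle_f','beaker','mortar','scoop','bottle_d','bottle_e']:
    r=place_of(c,n); print(c,n,[(round(x['p'],2),np.round(x['at'],3).tolist()) for x in r[:4]])
print(state())
E
```

```text
pics
scene station [(0.98, [0.597, -0.026, -0.0])]
scene bay []
scene shelf_edge [(0.9, [0.593, -0.03, 0.312])]
scene fold_line [(0.95, [0.594, -0.024, 0.093]), (0.72, [0.595, -0.026, -0.003]), (0.33, [0.594, -0.029, 0.311])]
scene tongue [(0.78, [0.56, 0.144, 0.156])]
scene jar [(0.79, [0.503, 0.224, -0.0]), (0.78, [0.473, 0.442, 0.0]), (0.55, [0.562, 0.273, -0.001]), (0.51, [0.543, 0.44, 0.003])]
scene bottle_f [(0.65, [0.648, -0.108, 0.331]), (0.64, [0.522, -0.47, -0.001]), (0.63, [0.513, -0.123, 0.337])]
scene beaker [(0.77, [0.653, 0.378, -0.003])]
scene mortar []
scene scoop [(0.78, [0.356, 0.295, 0.0])]
scene bottle_d [(0.65, [0.648, -0.108, 0.331]), (0.64, [0.522, -0.47, -0.001]), (0.63, [0.513, -0.123, 0.337])]
scene bottle_e [(0.65, [0.648, -0.108, 0.331]), (0.64, [0.522, -0.47, -0.001]), (0.63, [0.513, -0.123, 0.337])]
top station [(0.61, [0.591, -0.023, -0.003])]
top bay []
top shelf_edge [(0.66, [0.598, -0.029, 0.314])]
top fold_line [(0.97, [0.597, -0.023, 0.098])]
top tongue [(0.7, [0.556, 0.146, 0.151])]
top jar [(0.71, [0.547, 0.44, 0.004]), (0.68, [0.484, 0.326, 0.0
[... 541 characters left out ...]
int_pos': array([-1.38699360e+00,  5.26861884e-02,  1.61290382e+00,  2.43910127e-05,
        1.47601342e+00, -1.18981453e-01]), 'joint_vel': array([-0.0002369 , -0.00024754,  0.00072843, -0.00070754, -0.00115075,
        0.00130332]), 'joint_efforts': array([-2.91840461e-04, -3.93675399e+01, -3.70457590e+01, -9.30773717e-05,
        5.71365308e-04, -2.89226136e-06]), 'tool_pos': array([ 0.18637551, -0.59654011,  0.23130986]), 'tool_rot': array([-5.77828068e-06,  9.88562262e-01,  1.50813307e-01,  1.19597962e-05]), 'contact_force': array([-0.91460654,  0.59843565,  0.37089405]), 'ft_torque': array([-0.02690448,  0.02508379, -0.02576888]), 'grasp_force': 0.0, 'gripper_width': 1.000378957638087}
```

View pics/s1.png

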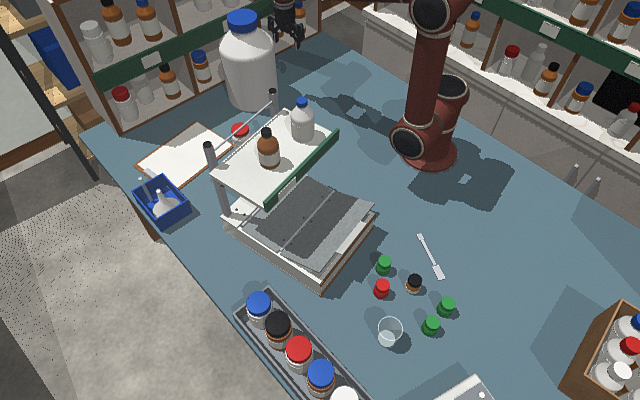

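View pics/t1.png

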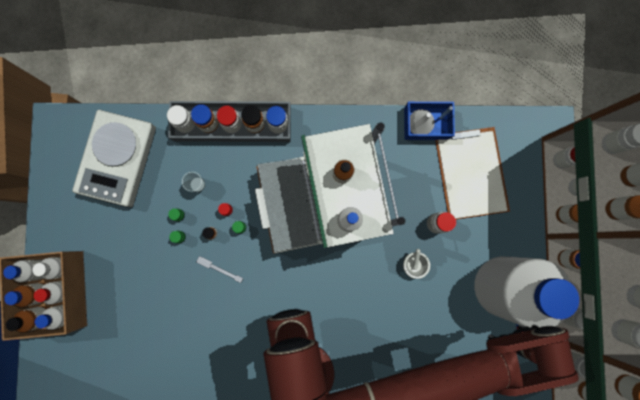

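The scene shows the chest with its tongue facing world +y, about pixel (262,207) in the top view. The amber jar is at about (208,233) in the top view, near (0.484, 0.326), with red and green look-alikes around it. The leaf's shape needs measuring.

```bash
python3 - <<'E'
from h import *
for c in('scene','top'):
  f=grab_frame(c);P=pts(f,c)
  for n in('front_leaf','rear_leaf','tongue','station','shelf_edge'):
    for r in cut_out(c,n)[:1]:
      m=cv2.erode(r['pixels'].astype(np.uint8),np.ones((3,3)))>0
      q=P[m&(f['range_z']>0)]
      if len(q)<20: print(c,n,len(q));continue
      if n=='front_leaf':
        for k in range(6):
          a=np.c_[q[:,:2],np.ones(len(q))];co=np.linalg.lstsq(a,q[:,2],rcond=None)[0];e=abs(a@co-q[:,2])
          q=q[e<max(.004,2*np.median(e))]
        print('plane',co.round(4),len(q),np.median(e))
      w=cv2.minAreaRect((q[:,:2]*1000).astype(np.float32))
      print(c,n,round(r['p'],2),len(q),'z',np.percentile(q[:,2],[2,25,50,75,98]).round(3),[np.round(x,1) for x in w], 'corners',cv2.boxPoints(w).round(0).tolist())
  # shelf board top: z .34-.37
  for lo,hi in((.352,.366),(.084,.093),(.093,.101),):
    q=P[(P[...,2]>lo)&(P[...,2]<hi)&(abs(P[...,0]-.6)<.25)&(abs(P[...,1]+.02)<.28)&(f['range_z']>0)]
    w=cv2.minAreaRect((q[:,:2]*1000).astype(np.float32));print(c,lo,len(q),cv2.boxPoints(w).round(0).tolist())
E
```

```text
plane [-0.0677  0.3311  0.1413] 3247 0.00122467883742855
scene front_leaf 0.81 3247 z [0.098 0.111 0.123 0.135 0.147] [array([577.3,  64.4]), array([285.3, 155.6]), np.float64(11.2)] corners [[422.0, 113.0], [452.0, -40.0], [732.0, 16.0], [702.0, 169.0]]
scene rear_leaf 0.73 6410 z [0.089 0.094 0.101 0.124 0.146] [array([590.6,  -9.4]), array([288. , 310.9]), np.float64(11.2)] corners [[419.0, 115.0], [479.0, -190.0], [762.0, -134.0], [702.0, 171.0]]
scene tongue 0.65 3393 z [0.098 0.111 0.123 0.135 0.148] [array([577.6,  64. ]), array([281.7, 160.4]), np.float64(10.8)] corners [[424.0, 116.0], [454.0, -41.0], [731.0, 12.0], [701.0, 169.0]]
scene station 0.74 15497 z [0.015 0.093 0.12  0.331 0.36 ] [array([ 560.1, -224.7]), array([800.7, 444.8]), np.float64(83.7)] corners [[295.0, -598.0], [737.0, -647.0], [825.0, 149.0], [383.0, 198.0]]
scene shelf_edge 0.93 15748 z [0.014 0.093 0.121 0.331 0.359] [array([ 565.8, -215.8]), array([799.1, 429.1]), np.float64(77.5)] corners [[270.0, -560.0], [689.0, -652.0], [862.0, 128.0], [443.0, 221.0]]
scene 0.352 690 [[437.0, -51.0], [480.0, -272.
[... 775 characters left out ...]
rners [[416.0, 115.0], [449.0, -44.0], [727.0, 14.0], [695.0, 172.0]]
top station 0.73 11388 z [0.096 0.129 0.332 0.335 0.363] [array([629.5, -75.5]), array([372.1, 451. ]), np.float64(11.0)] corners [[404.0, 110.0], [490.0, -332.0], [855.0, -261.0], [769.0, 181.0]]
top shelf_edge 0.71 11124 z [0.096 0.128 0.332 0.335 0.361] [array([624.4, -67.4]), array([362.3, 434.1]), np.float64(12.2)] corners [[402.0, 107.0], [493.0, -318.0], [847.0, -241.0], [756.0, 183.0]]
top 0.352 475 [[433.0, -45.0], [469.0, -263.0], [784.0, -212.0], [748.0, 6.0]]
top 0.084 241 [[390.0, 92.0], [461.0, -99.0], [912.0, 67.0], [841.0, 258.0]]
top 0.093 542 [[393.0, 86.0], [467.0, -104.0], [914.0, 69.0], [840.0, 260.0]]
```

```bash
cat >> h.py <<'E'
from scipy.spatial.transform import Rotation as Ro, Slerp
O=np.array([.595,-.025,0.]);SX=np.array([.197,-.9804,0]);SY=np.array([.9804,.197,0])
def W(x,y,z): return O+x*SX+y*SY+np.array([0,0,z])
def RP(pdeg,hinge=SY):
    p=np.radians(pdeg);z=SX*np.cos(p)-np.array([0,0,np.sin(p)]);y=hinge
    return Ro.from_matrix(np.c_[np.cross(y,z),y,z])
def cur():
    s=state();q=s['tool_rot'];return s['tool_pos'],Ro.from_quat([q[1],q[2],q[3],q[0]])
def plan(wps,grip,base=None,step=.058,ang=9.5):
    """wps: [(pos,Rot)]; prints 5-row calls"""
    p,R=base or cur();pp,RR=p,R;rows=[]
    for q,Q in wps:
        rv=(RR.inv()*Q).as_rotvec();n=max(1,int(np.ceil(max(np.linalg.norm(q-pp)/step,np.degrees(np.linalg.norm(rv))/ang))))
        for i in range(1,n+1): rows.append((pp+(q-pp)*i/n,RR*Ro.from_rotvec(rv*i/n)))
        pp,RR=q,Q
    while len(rows)%5: rows.append(rows[-1])
    for k in range(0,len(rows),5):
        o=[]
        for q,Q in rows[k:k+5]:
            d=R.inv().apply(q-p)/.5;t=(R.inv()*Q).as_rotvec()/1.5
            o.append(f"{grip} "+' '.join('%.3f'%v for v in np.r_[d,t]))
        print('; '.join(o).replace('-0.000','0').replace('0.000','0'))
        dd=np.round(R.inv().apply(rows[k+4][0]-p)/.5,3)*.5;tt=np.round((R.inv()*rows[k+4][1]).as_rotvec()/1.5,3)*1.5
        p=p+R.apply(dd);R=R*Ro.from_rotvec(tt)
E
python3 - <<'E'
from h import *
p,R=cur();D=RP(90)
print((R.inv()*D).as_rotvec())
Rm=R*Ro.from_rotvec((R.inv()*D).as_rotvec()*.5)
plan([(np.array([.3,-.45,.5]),R*Ro.from_rotvec((R.inv()*D).as_rotvec()*.3)),(np.array([.42,-.08,.53]),R*Ro.from_rotvec((R.inv()*D).as_rotvec()*.7)),(np.array([.48,.27,.40]),D)],0)
E
```

```text
[ 1.86083564e-05 -7.96231204e-06 -1.46633090e+00]
0 0.051 -0.035 -0.090 0 0 -0.049; 0 0.101 -0.071 -0.179 0 0 -0.098; 0 0.152 -0.106 -0.269 0 0 -0.147; 0 0.203 -0.141 -0.358 0 0 -0.196; 0 0.254 -0.177 -0.448 0 0 -0.244
0 0.060 -0.015 -0.089 0 0 -0.049; 0 0.152 -0.076 -0.098 0 0 -0.105; 0 0.244 -0.138 -0.107 0 0 -0.161; 0 0.337 -0.200 -0.115 0 0 -0.217; 0 0.429 -0.261 -0.124 0 0 -0.273
0 0.110 -0.020 -0.008 0 0 -0.056; 0 0.219 -0.040 -0.017 0 0 -0.111; 0 0.329 -0.060 -0.025 0 0 -0.167; 0 0.425 -0.092 0.012 0 0 -0.209; 0 0.521 -0.124 0.049 0 0 -0.251
0 0.101 0.006 0.037 0 0 -0.042; 0 0.203 0.011 0.074 0 0 -0.084; 0 0.304 0.016 0.111 0 0 -0.126; 0 0.405 0.022 0.148 0 0 -0.168; 0 0.507 0.027 0.186 0 0 -0.210
```

Request:
{"fn": "jog_arm", "kwargs": {"motion": "0 0.051 -0.035 -0.090 0 0 -0.049; 0 0.101 -0.071 -0.179 0 0 -0.098; 0 0.152 -0.106 -0.269 0 0 -0.147; 0 0.203 -0.141 -0.358 0 0 -0.196; 0 0.254 -0.177 -0.448 0 0 -0.244"}}

```text
time: 2.52
tool_pos: [0.2817, -0.4732, 0.4568]
tool_rot: [0.0, 0.944, 0.329, 0.0]
contact_force: [0.1, -1.1, -0.6]
gripper_width: -0.001
grasp_force: 0.0
```

Request:
{"fn": "jog_arm", "kwargs": {"motion": "0 0.060 -0.015 -0.089 0 0 -0.049; 0 0.152 -0.076 -0.098 0 0 -0.105; 0 0.244 -0.138 -0.107 0 0 -0.161; 0 0.337 -0.200 -0.115 0 0 -0.217; 0 0.429 -0.261 -0.124 0 0 -0.273"}}

```text
time: 3.15
tool_pos: [0.3687, -0.2371, 0.5176]
tool_rot: [0.0, 0.858, 0.514, 0.0]
contact_force: [0.4, 0.5, -0.2]
gripper_width: -0.001
grasp_force: 0.0
```

Request:
{"fn": "jog_arm", "kwargs": {"motion": "0 0.110 -0.020 -0.008 0 0 -0.056; 0 0.219 -0.040 -0.017 0 0 -0.111; 0 0.329 -0.060 -0.025 0 0 -0.167; 0 0.425 -0.092 0.012 0 0 -0.209; 0 0.521 -0.124 0.049 0 0 -0.251"}}

```text
time: 3.78
tool_pos: [0.4372, 0.0218, 0.4928]
tool_rot: [0.001, 0.746, 0.666, 0.0]
contact_force: [0.6, -0.1, -0.6]
gripper_width: 0.002
grasp_force: 0.0
```

Request:
{"fn": "jog_arm", "kwargs": {"motion": "0 0.101 0.006 0.037 0 0 -0.042; 0 0.203 0.011 0.074 0 0 -0.084; 0 0.304 0.016 0.111 0 0 -0.126; 0 0.405 0.022 0.148 0 0 -0.168; 0 0.507 0.027 0.186 0 0 -0.210"}}

```text
time: 4.4
tool_pos: [0.4799, 0.272, 0.3995]
tool_rot: [0.0, 0.632, 0.775, 0.0]
contact_force: [0.7, 0.4, 0.6]
gripper_width: 0.002
grasp_force: 0.0
```

```bash
python3 - <<'E'
from h import *
plan([(W(-.24,0,.25),RP(35))],0)
print(state()['joint_pos'].round(2))
E
```

```text
0 -0.025 0.018 0.050 0 -0.107 0; 0 -0.049 0.036 0.100 0 -0.213 0.001; 0 -0.074 0.054 0.150 0.001 -0.320 0.001; 0 -0.099 0.072 0.199 0.001 -0.427 0.001; 0 -0.123 0.090 0.249 0.001 -0.533 0.001
0 0.018 0.018 0.053 0.001 -0.107 0; 0 0.018 0.018 0.053 0.001 -0.107 0; 0 0.018 0.018 0.053 0.001 -0.107 0; 0 0.018 0.018 0.053 0.001 -0.107 0; 0 0.018 0.018 0.053 0.001 -0.107 0
[ 0.38 -0.17  1.55 -0.    1.76  0.18]
```

Request:
{"fn": "jog_arm", "kwargs": {"motion": "0 -0.025 0.018 0.050 0 -0.107 0; 0 -0.049 0.036 0.100 0 -0.213 0; 0 -0.074 0.054 0.150 0 -0.320 0; 0 -0.099 0.072 0.199 0 -0.427 0; 0 -0.123 0.090 0.249 0 -0.533 0"}}

```text
time: 5.03
tool_pos: [0.5367, 0.2191, 0.2754]
tool_rot: [0.303, 0.583, 0.712, -0.247]
contact_force: [0.7, 0.3, -0.0]
gripper_width: 0.001
grasp_force: 0.0
```

Request:
{"fn": "jog_arm", "kwargs": {"motion": "0 0.018 0.018 0.053 0 -0.107 0; 0 0.018 0.018 0.053 0 -0.107 0; 0 0.018 0.018 0.053 0 -0.107 0; 0 0.018 0.018 0.053 0 -0.107 0; 0 0.018 0.018 0.053 0 -0.107 0"}}

```text
time: 5.65
tool_pos: [0.5481, 0.2084, 0.2529]
tool_rot: [0.358, 0.563, 0.686, -0.291]
contact_force: [0.4, 0.0, -0.2]
gripper_width: -0.001
grasp_force: 0.0
```

```bash
python3 - <<'E'
from h import *
s=state();print(s['joint_pos'].round(2),s['tool_pos'],W(-.24,0,.25),cur()[1].as_matrix()[:,2],RP(35).as_matrix()[:,2])
look('scene','s2.png')
E
```

```text
[ 0.6   0.21  1.6  -0.87  1.74  0.44] [0.5480723  0.20837106 0.25290901] [0.54772  0.210296 0.25    ] [ 0.16361716 -0.80134572 -0.57539071] [ 0.16137332 -0.80309851 -0.57357775]
```

View pics/s2.png

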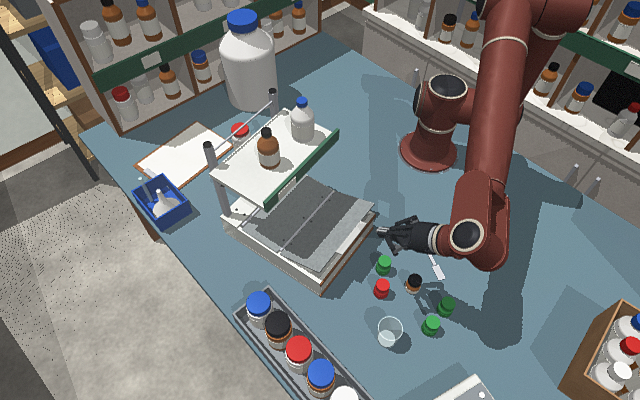

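```bash
cat >> h.py <<'E'
def leaf(th,p,r,over=0.,y=0.):
    """TCP for pushing leaf underside at angle th"""
    P=np.radians(p);a=np.array([np.cos(P),-np.sin(P)]);b=np.array([np.sin(P),np.cos(P)])
    u=np.array([-np.cos(th),np.sin(th)]);n=np.array([-np.sin(th),-np.cos(th)]);H=np.array([0,.095])
    if th<P: t=H+.18*u+.006*n-.011*b+(.18-r)*a-over*n
    else: t=H+r*u+(.006-over)*n-.011*b
    return W(t[0],y,t[1])
E
python3 - <<'E'
from h import *
R=RP(38);A=W(-.155,0,.105)
w=[(W(-.235,0,.16),R),(A,R)]
plan(w,0,step=.045)
print()
ths=np.linspace(.36,1.6,14)
plan([(leaf(t,38,.15-.03*max(0,(t-.66))/.94,.002),R) for t in ths],0,base=(A,R),step=.04)
for t in (.36,.66,.7,1,1.6): print(t,(leaf(t,38,.15-.03*max(0,(t-.66))/.94,.002)-O).round(3)@np.c_[SX,SY,[0,0,1]])
E
```

```text
0 0.049 0 0.037 0 0.011 -0.001; 0 0.098 0 0.074 0.001 0.022 -0.001; 0 0.148 0 0.111 0.001 0.034 -0.002; 0 0.147 0 0.176 0.001 0.034 -0.002; 0 0.146 0 0.241 0.001 0.034 -0.002
0 -0.004 -0.001 0.064 0 0 0; 0 -0.004 -0.001 0.064 0 0 0; 0 -0.004 -0.001 0.064 0 0 0; 0 -0.004 -0.001 0.064 0 0 0; 0 -0.004 -0.001 0.064 0 0 0

0 -0.038 0 -0.025 0 0 0; 0 -0.071 0 -0.034 0 0 0; 0 -0.105 0 -0.040 0 0 0; 0 -0.139 0 -0.043 0 0 0; 0 -0.168 0 -0.038 0 0 0
0 -0.027 0 0.009 0 0 0; 0 -0.053 0 0.020 0 0 0; 0 -0.076 0 0.033 0 0 0; 0 -0.098 0 0.049 0 0 0; 0 -0.118 0 0.066 0 0 0
0 -0.017 0 0.018 0 0 0; 0 -0.032 0 0.038 0 0 0; 0 -0.045 0 0.059 0 0 0; 0 -0.056 0 0.080 0 0 0; 0 -0.056 0 0.080 0 0 0
0.36 [-1.5297e-01  1.3800e-04  1.2800e-01]
0.66 [-1.27475e-01  1.15000e-04  1.75000e-01]
0.7 [-0.1233564  0.0003074  0.179    ]
1 [-8.57026e-02 -1.18800e-04  2.01000e-01]
1.6 [-0.0070598  0.0003986  0.206    ]
```

Request:
{"fn": "jog_arm", "kwargs": {"motion": "0 0.049 0 0.037 0 0.011 0; 0 0.098 0 0.074 0 0.022 0; 0 0.148 0 0.111 0 0.034 0; 0 0.147 0 0.176 0 0.034 0; 0 0.146 0 0.241 0 0.034 0"}}

```text
time: 6.32
tool_pos: [0.5591, 0.1521, 0.1215]
tool_rot: [0.34, 0.569, 0.695, -0.277]
contact_force: [0.9, 1.0, -0.3]
gripper_width: -0.002
grasp_force: 0.0
```

Request:
{"fn": "jog_arm", "kwargs": {"motion": "0 -0.004 0 0.064 0 0 0; 0 -0.004 0 0.064 0 0 0; 0 -0.004 0 0.064 0 0 0; 0 -0.004 0 0.064 0 0 0; 0 -0.004 0 0.064 0 0 0"}}

```text
time: 6.95
tool_pos: [0.5644, 0.1274, 0.1042]
tool_rot: [0.34, 0.569, 0.695, -0.277]
contact_force: [0.4, 0.4, 0.4]
gripper_width: -0.001
grasp_force: 0.0
```

```bash
python3 - <<'E'
from h import *
s=state();print(s['joint_pos'].round(2),((s['tool_pos']-O)@np.c_[SX,SY,[0,0,1]]).round(4),(RP(38).inv()*cur()[1]).as_rotvec())
E
```

```text
[ 0.46  0.3   1.76 -0.87  1.46  0.54] [-0.1555  0.      0.1042] [-0.00224788 -0.00094891  0.00019581]
```

In place, no contact yet. Lifting.

Request:
{"fn": "jog_arm", "kwargs": {"motion": "0 -0.038 0 -0.025 0 0 0; 0 -0.071 0 -0.034 0 0 0; 0 -0.105 0 -0.040 0 0 0; 0 -0.139 0 -0.043 0 0 0; 0 -0.168 0 -0.038 0 0 0"}}

```text
time: 7.58
tool_pos: [0.572, 0.0903, 0.183]
tool_rot: [0.34, 0.569, 0.695, -0.277]
contact_force: [0.2, 6.0, -1.2]
gripper_width: -0.002
grasp_force: 2.0
```

```bash
python3 - <<'E'
from h import *
for c in('scene','top'): print([(round(x['p'],2),((x['at']-O)@np.c_[SX,SY,[0,0,1]]).round(3)) for x in place_of(c,'tongue')[:2]])
s=state();print(s['joint_pos'].round(2),((s['tool_pos']-O)@np.c_[SX,SY,[0,0,1]]).round(4))
E
```

```text
[(0.82, array([-0.175, -0.004,  0.155]))]
[(0.72, array([-0.172, -0.004,  0.154]))]
[ 0.4   0.16  1.77 -0.89  1.5   0.41] [-0.1166  0.0002  0.1836]
```

```bash
python3 - <<'E'
from h import *
for c in('scene','top'):
  look(c,c+'3.png'); print([(round(x['p'],2),((x['at']-O)@np.c_[SX,SY,[0,0,1]]).round(3)) for x in place_of(c,'tongue')[:2]])
E
```

```text
[(0.75, array([-0.135, -0.004,  0.223]))]
[(0.89, array([-0.132, -0.003,  0.221]))]
```

View pics/scene3.png

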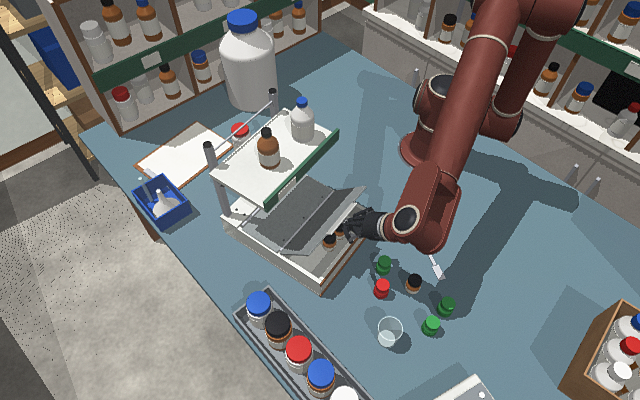

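The leaf is up about 44° on the fingertip, at about (345,210), and the two bay jars show at about (330,242). I'll carry on.

Request:
{"fn": "jog_arm", "kwargs": {"motion": "0 -0.027 0 0.009 0 0 0; 0 -0.053 0 0.020 0 0 0; 0 -0.076 0 0.033 0 0 0; 0 -0.098 0 0.049 0 0 0; 0 -0.118 0 0.066 0 0 0"}}

```text
time: 8.5
tool_pos: [0.5839, 0.0286, 0.2083]
tool_rot: [0.34, 0.569, 0.695, -0.278]
contact_force: [-0.4, 4.0, 0.8]
gripper_width: -0.0
grasp_force: 1.8
```

Request:
{"fn": "jog_arm", "kwargs": {"motion": "0 -0.017 0 0.018 0 0 0; 0 -0.032 0 0.038 0 0 0; 0 -0.045 0 0.059 0 0 0; 0 -0.056 0 0.080 0 0 0; 0 -0.056 0 0.080 0 0 0"}}

```text
time: 9.12
tool_pos: [0.5926, -0.0195, 0.2042]
tool_rot: [0.339, 0.569, 0.695, -0.279]
contact_force: [-0.3, -0.6, 0.5]
gripper_width: -0.001
grasp_force: 0.0
```

```bash
python3 - <<'E'
from h import *
for c in('scene','top'):
  look(c,c+'4.png'); print([(round(x['p'],2),((x['at']-O)@np.c_[SX,SY,[0,0,1]]).round(3)) for x in place_of(c,'tongue')[:2]])
s=state();print(s['joint_pos'].round(2),((s['tool_pos']-O)@np.c_[SX,SY,[0,0,1]]).round(4))
p,R=cur()
ths=np.linspace(1.68,3.1416,15)
B=(leaf(1.6,38,.12,.002),R)
plan([(leaf(t,38,.12-.035*(t-1.6)/1.54,.002),R) for t in ths],0,base=B,step=.04)
E
```

```text
[(0.78, array([ 0.007, -0.002,  0.28 ])), (0.26, array([0.093, 0.033, 0.332]))]
[(0.92, array([ 0.006, -0.004,  0.276]))]
[ 0.22  0.08  1.82 -0.93  1.39  0.27] [-0.007  -0.0008  0.2046]
0 -0.008 0 0.017 0 0 0; 0 -0.016 0 0.041 0 0 0; 0 -0.022 0 0.064 0 0 0; 0 -0.025 0 0.088 0 0 0; 0 -0.026 0 0.111 0 0 0
0 0.003 0 0.023 0 0 0; 0 0.007 0 0.045 0 0 0; 0 0.013 0 0.065 0 0 0; 0 0.022 0 0.085 0 0 0; 0 0.032 0 0.103 0 0 0
0 0.012 0 0.016 0 0 0; 0 0.026 0 0.031 0 0 0; 0 0.040 0 0.044 0 0 0; 0 0.056 0 0.055 0 0 0; 0 0.072 0 0.063 0 0 0
```

Request:
{"fn": "jog_arm", "kwargs": {"motion": "0 -0.008 0 0.017 0 0 0; 0 -0.016 0 0.041 0 0 0; 0 -0.022 0 0.064 0 0 0; 0 -0.025 0 0.088 0 0 0; 0 -0.026 0 0.111 0 0 0"}}

```text
time: 9.95
tool_pos: [0.6034, -0.07, 0.1808]
tool_rot: [0.34, 0.569, 0.695, -0.278]
contact_force: [-0.3, 0.6, 2.0]
gripper_width: 0.002
grasp_force: 0.9
```

```bash
python3 - <<'E'
from h import *
s=state();print(s['joint_pos'].round(3),((s['tool_pos']-O)@np.c_[SX,SY,[0,0,1]]).round(4))
E
```

```text
[ 0.127  0.094  1.847 -0.959  1.292  0.257] [ 0.0458 -0.0006  0.1808]
```

```bash
python3 - <<'E'
from h import *
p,R=cur();th0=1.68+(3.1416-1.68)*4/14
B=(leaf(th0,38,.12-.035*(th0-1.6)/1.54,.002),R)
print((B[0]-O)@np.c_[SX,SY,[0,0,1]],th0)
w=[]
for t in np.linspace(th0,3.1416,11)[1:]:
  f=(t-th0)/(3.1416-th0);P=38+8*min(1,1.5*f)
  w.append((leaf(t,P,.12-.035*(t-1.6)/1.54,.002),RP(P)))
plan(w,0,base=B,step=.04)
E
```

```text
[4.44165949e-02 3.43756111e-17 1.82297407e-01] 2.0976
0 0.002 0 0.022 0 0.015 0; 0 0.006 0 0.044 0 0.029 0; 0 0.013 0 0.064 0 0.043 0; 0 0.022 0 0.083 0 0.057 0; 0 0.032 0 0.101 0 0.071 0
0 0.010 0 0.017 0 0.014 0; 0 0.022 0 0.032 0 0.023 0; 0 0.035 0 0.047 0 0.023 0; 0 0.049 0 0.059 0 0.023 0; 0 0.064 0 0.069 0 0.023 0
```

Request:
{"fn": "jog_arm", "kwargs": {"motion": "0 0.002 0 0.022 0 0.015 0; 0 0.006 0 0.044 0 0.029 0; 0 0.013 0 0.064 0 0.043 0; 0 0.022 0 0.083 0 0.057 0; 0 0.032 0 0.101 0 0.071 0"}}

```text
time: 10.58
tool_pos: [0.6092, -0.0987, 0.1368]
tool_rot: [0.302, 0.583, 0.713, -0.247]
contact_force: [-0.1, -0.4, 0.9]
gripper_width: -0.004
grasp_force: 0.5
```

Request:
{"fn": "jog_arm", "kwargs": {"motion": "0 0.010 0 0.017 0 0.014 0; 0 0.022 0 0.032 0 0.023 0; 0 0.035 0 0.047 0 0.023 0; 0 0.042 0 0.053 0 0.023 0; 0 0.049 0 0.059 0 0.023 0"}}

```text
time: 11.2
tool_pos: [0.6106, -0.1034, 0.106]
tool_rot: [0.292, 0.588, 0.715, -0.241]
contact_force: [-23.5, 13.4, 40.2]
gripper_width: 0.001
grasp_force: 20.0
```

```bash
python3 - <<'E'
from h import *
for c in('scene','top'):
  f=look(c,c+'5.png');P=(pts(f,c)-O)@np.c_[SX,SY,[0,0,1]]
  print([(round(x['p'],2),((x['at']-O)@np.c_[SX,SY,[0,0,1]]).round(3)) for x in place_of(c,'tongue')[:2]])
  for r in cut_out(c,'front_leaf')[:1]:
    q=P[r['pixels']&(f['range_z']>0)];print(len(q),np.percentile(q,[5,50,95],axis=0).round(3))
s=state();print(s['joint_pos'].round(2),((s['tool_pos']-O)@np.c_[SX,SY,[0,0,1]]).round(4))
E
```

```text
[(0.6, array([ 0.179, -0.003,  0.103]))]
2113 [[ 0.009 -0.119  0.095]
 [ 0.08   0.069  0.099]
 [ 0.141  0.137  0.103]]
[(0.33, array([ 0.085, -0.102,  0.332]))]
[ 0.03  0.16  1.86 -0.86  1.14  0.22] [ 0.0798 -0.0002  0.1061]
```

View pics/scene5.png

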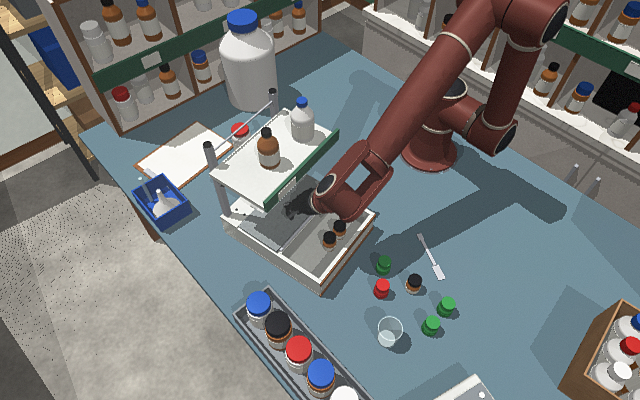

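Request:
{"fn": "jog_arm", "kwargs": {"motion": "0 -0.015 0 0 0 0 0; 0 -0.03 0 -0.03 0 0 0; 0 -0.03 0 -0.12 0 0 0; 0 -0.03 0 -0.23 0 0 0; 0 -0.03 0 -0.34 0 0 0"}}

```text
time: 12.12
tool_pos: [0.5881, 0.004, 0.2329]
tool_rot: [0.289, 0.587, 0.718, -0.237]
contact_force: [1.7, -1.4, -0.3]
gripper_width: -0.002
grasp_force: 0.0
```

Request:
{"fn": "jog_arm", "kwargs": {"motion": "0 0 0 -0.11 0 0 0; 0 0 0 -0.22 0 0 0; 0 0 0 -0.33 0 0 0; 100 0 0 -0.33 0 0 0; 100 0 0 -0.33 0 0 0"}}

```text
time: 12.75
tool_pos: [0.5659, 0.1151, 0.3497]
tool_rot: [0.289, 0.587, 0.718, -0.238]
contact_force: [0.1, 0.7, -1.3]
gripper_width: 0.415
grasp_force: 0.0
```

```bash
python3 - <<'E'
from h import *
M=np.c_[SX,SY,[0,0,1]]
for c in('scene','top'):
  f=look(c,c+'6.png');P=(pts(f,c)-O)@M
  print([(round(x['p'],2),((x['at']-O)@M).round(3)) for x in place_of(c,'tongue')[:2]])
  for r in cut_out(c,'front_leaf')[:1]:
    m=cv2.erode(r['pixels'].astype(np.uint8),np.ones((3,3)))>0
    q=P[m&(f['range_z']>0)];q=q[q[:,2]<.12];print(len(q),np.linalg.lstsq(np.c_[q[:,:2],np.ones(len(q))],q[:,2],rcond=None)[0].round(4))
  for r in place_of(c,'jar')[:8]:
    print(round(r['p'],2),r['at'].round(3) if hasattr(r['at'],'round') else r['at'],((np.array(r['at'])-O)@M).round(3))
s=state();print(s['joint_pos'].round(2),s['tool_pos'],((s['tool_pos']-O)@M).round(4))
E
```

```text
[(0.88, array([ 0.175, -0.004,  0.102])), (0.72, array([ 0.003, -0.003,  0.313]))]
2672 [-0.004   0.0012  0.0995]
0.67 [0.5133, 0.0452, 0.0078] [-0.085 -0.066  0.008]
0.61 [0.4842, 0.3264, -0.0011] [-0.366 -0.039 -0.001]
0.58 [0.4997, 0.222, -0.0015] [-0.261 -0.045 -0.002]
0.57 [0.561, 0.2721, -0.0003] [-0.298  0.025 -0.   ]
0.52 [0.4758, 0.4415, 0.0022] [-0.481 -0.025  0.002]
0.51 [0.5446, 0.4407, -0.0012] [-0.467  0.042 -0.001]
0.46 [0.5714, 0.0551, 0.0146] [-0.083 -0.007  0.015]
0.38 [0.5135, -0.124, 0.3315] [ 0.081 -0.099  0.332]
[]
0.62 [0.5737, 0.0561, 0.0131] [-0.084 -0.005  0.013]
0.43 [0.4809, 0.3263, -0.0024] [-0.367 -0.043 -0.002]
0.43 [0.5215, 0.0446, 0.0149] [-0.083 -0.058  0.015]
0.43 [0.5022, 0.2265, -0.0016] [-0.265 -0.041 -0.002]
[ 0.4  -0.    1.6  -0.76  1.69  0.17] [0.56617958 0.11446571 0.35022369] [-0.1424 -0.0008  0.3502]
```

```bash
python3 - <<'E'
from h import *
R=RP(78);a=R.as_matrix()[:,2];J=np.array([.483,.326,.044])
plan([(J+.024*a+[0,0,.11],R)],100)
E
```

```text
100 0.103 -0.013 0.002 0 0.062 0; 100 0.207 -0.026 0.004 0 0.124 0; 100 0.310 -0.040 0.006 0 0.186 0; 100 0.413 -0.053 0.008 0 0.248 0; 100 0.517 -0.066 0.010 -0.001 0.310 0
100 0.091 -0.013 0.048 0 0.062 0; 100 0.091 -0.013 0.048 0 0.062 0; 100 0.091 -0.013 0.048 0 0.062 0; 100 0.091 -0.013 0.048 0 0.062 0; 100 0.091 -0.013 0.048 0 0.062 0
```

Request:
{"fn": "jog_arm", "kwargs": {"motion": "100 0.103 -0.013 0.002 0 0.062 0; 100 0.207 -0.026 0.004 0 0.124 0; 100 0.310 -0.040 0.006 0 0.186 0; 100 0.413 -0.053 0.008 0 0.248 0; 100 0.517 -0.066 0.010 0 0.310 0"}}

```text
time: 13.78
tool_pos: [0.4976, 0.2884, 0.1668]
tool_rot: [0.116, 0.626, 0.765, -0.094]
contact_force: [-0.6, -1.0, -0.6]
gripper_width: 1.004
grasp_force: 0.0
```

Request:
{"fn": "jog_arm", "kwargs": {"motion": "100 0.091 -0.013 0.048 0 0.062 0; 100 0.091 -0.013 0.048 0 0.062 0; 100 0.091 -0.013 0.048 0 0.062 0; 100 0.091 -0.013 0.048 0 0.062 0; 100 0.091 -0.013 0.048 0 0.062 0"}}

```text
time: 14.4
tool_pos: [0.4853, 0.3216, 0.1327]
tool_rot: [0.082, 0.63, 0.769, -0.065]
contact_force: [-0.6, -0.2, 0.3]
gripper_width: 1.001
grasp_force: 0.0
```

```bash
python3 - <<'E'
from h import *
f=look('wrist','w1.png')
for c in('wrist','top','scene'):
  if c!='wrist':look(c,c+'7.png')
  print(c,[(round(r['p'],2),np.round(r['at'],3).tolist()) for r in place_of(c,'jar')[:6]])
R=RP(78);a=R.as_matrix()[:,2];J=np.array([.483,.326,.044])
print(state()['tool_pos'],(R.inv()*cur()[1]).as_rotvec().round(3),state()['joint_pos'].round(2))
plan([(J+.024*a,R)],100,step=.03)
E
```

```text
wrist [(0.85, [0.544, 0.441, -0.002]), (0.78, [0.484, 0.325, 0.003]), (0.65, [0.564, 0.273, -0.003]), (0.62, [0.466, 0.439, 0.003]), (0.62, [0.505, 0.224, -0.002])]
top [(0.7, [0.512, -0.129, 0.334]), (0.64, [0.563, 0.275, -0.004]), (0.56, [0.481, 0.328, 0.001]), (0.54, [0.505, 0.228, -0.004]), (0.52, [0.57, 0.057, 0.014]), (0.51, [0.546, 0.439, 0.003])]
scene [(0.8, [0.474, 0.442, 0.001]), (0.71, [0.544, 0.441, -0.0]), (0.55, [0.48, 0.324, 0.002]), (0.53, [0.57, 0.057, 0.012]), (0.52, [0.565, 0.271, 0.001]), (0.51, [0.499, 0.226, 0.0])]
[0.48436042 0.32157194 0.13132079] [-0.    -0.001 -0.001] [ 0.55  0.09  1.75 -0.2   1.37  0.4 ]
100 0.011 0 0.054 0 0 0; 100 0.023 0 0.108 0 0 0; 100 0.034 -0.001 0.163 0 0 0; 100 0.045 -0.001 0.217 0 0 0; 100 0.045 -0.001 0.217 0 0 0
```

View pics/w1.png

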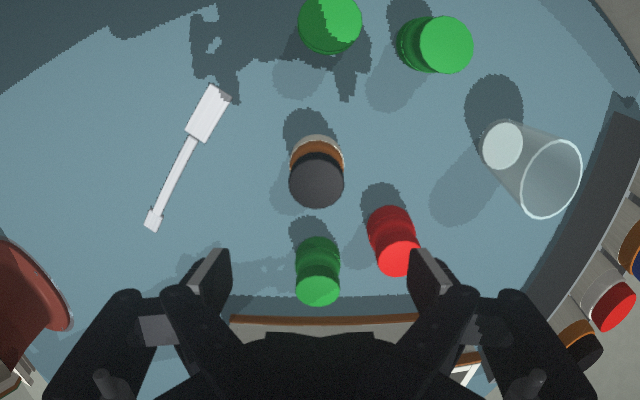

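The wrist view shows the amber, black-capped jar at (315,172), centred between the fingers. The green and red jars stay clear of them.

Request:
{"fn": "jog_arm", "kwargs": {"motion": "100 0.011 0 0.054 0 0 0; 100 0.023 0 0.108 0 0 0; 100 0.034 0 0.163 0 0 0; 100 0.045 0 0.217 0 0 0; 100 0.045 0 0.217 0 0 0"}}

```text
time: 15.32
tool_pos: [0.4824, 0.3198, 0.0178]
tool_rot: [0.08, 0.63, 0.77, -0.069]
contact_force: [0.6, 0.2, -0.4]
gripper_width: 1.001
grasp_force: 0.0
```

Request:
{"fn": "jog_arm", "kwargs": {"motion": "40 0 0 0 0 0 0; 40 0 0 0 0 0 0; 40 0 0 0 0 0 0; 40 0 0 0 0 0 0; 40 0 0 0 0 0 0"}}

```text
time: 15.95
tool_pos: [0.4857, 0.3219, 0.0226]
tool_rot: [0.082, 0.63, 0.77, -0.065]
contact_force: [-1.4, 0.9, 6.1]
gripper_width: 0.475
grasp_force: 61.0
```

```bash
cat > pl.py <<'E'
from h import *
p,R=cur();print(p,state()['joint_pos'].round(2))
off=p-np.array([.483,.325,0]);T=W(-.072,.072,.012)+off;print('off',off,'T',T)
plan([(p+[0,0,.17],R),(T+[0,0,.17],R)],40,step=.045)
E
python3 pl.py
```

```text
[0.48574242 0.32190755 0.02257673] [ 0.55  0.23  1.8  -0.21  1.19  0.44]
off [ 0.00274242 -0.00309245  0.02257673] T [0.65414722 0.05668035 0.03457673]
40 -0.018 0 -0.083 0 0 0; 40 -0.035 0.001 -0.166 0 0 0; 40 -0.053 0.001 -0.249 0 0 0; 40 -0.071 0.001 -0.333 0 0 0; 40 -0.153 0.033 -0.318 0 0 0
40 -0.083 0.032 0.014 0 0 0; 40 -0.166 0.065 0.028 0 0 0; 40 -0.248 0.097 0.042 0 0 0; 40 -0.331 0.129 0.056 0 0 0; 40 -0.414 0.161 0.070 0 0 0
40 -0.082 0.032 0.014 0 0 0; 40 -0.082 0.032 0.014 0 0 0; 40 -0.082 0.032 0.014 0 0 0; 40 -0.082 0.032 0.014 0 0 0; 40 -0.082 0.032 0.014 0 0 0
```

Request:
{"fn": "jog_arm", "kwargs": {"motion": "40 -0.018 0 -0.083 0 0 0; 40 -0.035 0 -0.166 0 0 0; 40 -0.053 0 -0.249 0 0 0; 40 -0.071 0 -0.333 0 0 0; 40 -0.153 0.033 -0.318 0 0 0"}}

```text
time: 16.58
tool_pos: [0.5106, 0.2859, 0.1973]
tool_rot: [0.083, 0.629, 0.771, -0.062]
contact_force: [1.4, -0.8, -1.4]
gripper_width: 0.479
grasp_force: 61.2
```

Request:
{"fn": "jog_arm", "kwargs": {"motion": "40 -0.083 0.032 0.014 0 0 0; 40 -0.166 0.065 0.028 0 0 0; 40 -0.248 0.097 0.042 0 0 0; 40 -0.331 0.129 0.056 0 0 0; 40 -0.414 0.161 0.070 0 0 0"}}

```text
time: 17.2
tool_pos: [0.6296, 0.0924, 0.2006]
tool_rot: [0.081, 0.63, 0.77, -0.066]
contact_force: [-0.2, 0.6, -0.9]
gripper_width: 0.477
grasp_force: 61.2
```

Request:
{"fn": "jog_arm", "kwargs": {"motion": "40 -0.082 0.032 0.014 0 0 0; 40 -0.082 0.032 0.014 0 0 0; 40 -0.082 0.032 0.014 0 0 0; 40 -0.082 0.032 0.014 0 0 0; 40 -0.082 0.032 0.014 0 0 0"}}

```text
time: 17.82
tool_pos: [0.6527, 0.0572, 0.2025]
tool_rot: [0.081, 0.629, 0.77, -0.066]
contact_force: [0.4, -0.1, -1.0]
gripper_width: 0.477
grasp_force: 61.2
```

```bash
python3 - <<'E'
from h import *
M=np.c_[SX,SY,[0,0,1]]
a=look('wrist','w2.png');b=look('scene','s8.png');look('top','t8.png')
cv2.imwrite('pics/c8.png',np.vstack([a['color'][100:400],cv2.resize(b['color'][120:320,170:490],(640,400))[:300]])[:,:,::-1])
for c in('wrist','scene','top'): print(c,[(round(r['p'],2),((np.array(r['at'])-O)@M).round(3).tolist()) for r in place_of(c,'jar')[:9]])
s=state();print(s['joint_pos'].round(2),s['tool_pos'],((s['tool_pos']-O)@M).round(4),s['gripper_width'],s['grasp_force'])
E
```

```text
wrist [(0.97, [-0.085, -0.06, 0.009]), (0.91, [-0.071, 0.076, 0.185]), (0.58, [-0.082, -0.006, 0.012])]
scene [(0.83, [-0.263, -0.042, 0.003]), (0.72, [-0.087, -0.01, 0.013]), (0.59, [-0.087, -0.065, 0.007]), (0.57, [-0.481, -0.025, 0.0]), (0.57, [-0.3, 0.027, -0.001]), (0.57, [-0.468, 0.041, 0.001]), (0.52, [-0.072, 0.069, 0.181])]
top [(0.71, [-0.465, 0.043, 0.002]), (0.62, [-0.087, -0.009, 0.015]), (0.49, [-0.482, -0.038, 0.002]), (0.48, [-0.083, -0.059, 0.014]), (0.38, [-0.268, -0.044, 0.0])]
[ 0.06  0.14  1.58 -0.21  1.4  -0.1 ] [0.65305967 0.05638242 0.20251908] [-0.0683  0.073   0.2025] 0.47630511997272923 61.190609126351774
```

View pics/c8.png

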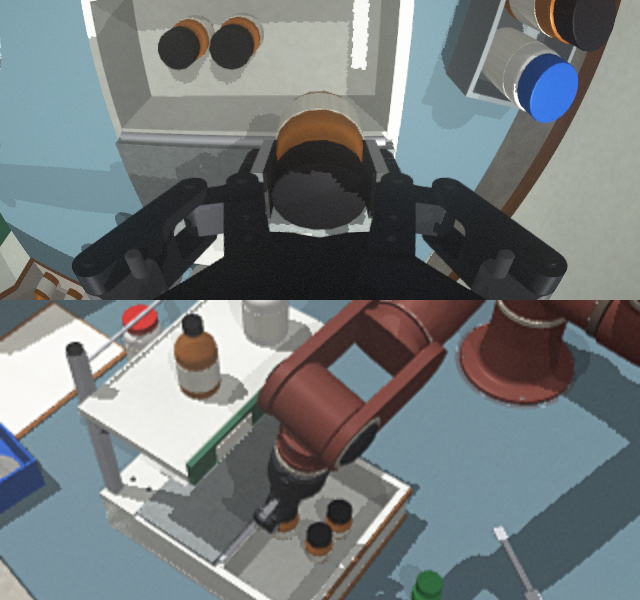

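```bash
python3 - <<'E'
from h import *
p,R=cur();plan([(p-[0,0,.145],R),(p-[0,0,.158],R),(p-[0,0,.166],R)],40,step=.055)
plan([(p+[0,0,.02],R)],55,step=.006);print(R.inv().apply([0,0,-.002])/.5)
E
```

```text
40 0.020 0 0.095 0 0 0; 40 0.040 0 0.189 0 0 0; 40 0.060 0 0.284 0 0 0; 40 0.066 0 0.309 0 0 0; 40 0.069 0 0.325 0 0 0
55 -0.002 0 -0.010 0 0 0; 55 -0.004 0 -0.020 0 0 0; 55 -0.006 0 -0.029 0 0 0; 55 -0.008 0 -0.039 0 0 0; 55 -0.008 0 -0.039 0 0 0
[ 8.33705035e-04 -2.64278030e-07  3.91215233e-03]
```

Request:
{"fn": "jog_arm", "kwargs": {"motion": "40 0.020 0 0.095 0 0 0; 40 0.040 0 0.189 0 0 0; 40 0.060 0 0.284 0 0 0; 40 0.066 0 0.309 0 0 0; 40 0.069 0 0.325 0 0 0"}}

```text
time: 18.75
tool_pos: [0.6538, 0.0561, 0.0369]
tool_rot: [0.082, 0.63, 0.77, -0.066]
contact_force: [-0.4, 0.2, -1.1]
gripper_width: 0.475
grasp_force: 61.2
```

Request:
{"fn": "jog_arm", "kwargs": {"motion": "40 0 0 0.001 0 0 0; 40 0 0 0.001 0 0 0; 40 0 0 0.002 0 0 0; 40 0 0 0.002 0 0 0; 40 0 0 0.002 0 0 0"}}

```text
time: 19.38
tool_pos: [0.6533, 0.0558, 0.0356]
tool_rot: [0.081, 0.63, 0.77, -0.066]
contact_force: [0.4, -1.1, 0.1]
gripper_width: 0.48
grasp_force: 61.2
```

Still off the floor, so I'll lower 1 to 2 mm more.

Request:
{"fn": "jog_arm", "kwargs": {"motion": "40 0 0 0.001 0 0 0; 40 0 0 0.002 0 0 0; 40 0.001 0 0.003 0 0 0; 40 0.001 0 0.003 0 0 0; 40 0.001 0 0.003 0 0 0"}}

```text
time: 20.0
tool_pos: [0.6532, 0.0557, 0.0346]
tool_rot: [0.081, 0.63, 0.77, -0.067]
contact_force: [-2.8, -1.2, 5.0]
gripper_width: 0.476
grasp_force: 61.8
```

Request:
{"fn": "jog_arm", "kwargs": {"motion": "50 0 0 0 0 0 0; 54 0 0 0 0 0 0; 58 0 0 0 0 0 0; 62 0 0 0 0 0 0; 62 0 0 0 0 0 0"}}

```text
time: 20.62
tool_pos: [0.6531, 0.0561, 0.0336]
tool_rot: [0.081, 0.63, 0.77, -0.066]
contact_force: [0.4, -0.7, -0.0]
gripper_width: 0.62
grasp_force: 0.0
```

Request:
{"fn": "jog_arm", "kwargs": {"motion": "62 -0.002 0 -0.010 0 0 0; 62 -0.006 0 -0.029 0 0 0; 62 -0.012 0 -0.058 0 0 0; 62 -0.025 0 -0.120 0 0 0; 62 -0.046 0 -0.220 0 0 0"}}

```text
time: 21.25
tool_pos: [0.6518, 0.0564, 0.1462]
tool_rot: [0.08, 0.63, 0.77, -0.067]
contact_force: [1.0, -0.4, 0.2]
gripper_width: 0.619
grasp_force: 0.0
```

Request:
{"fn": "jog_arm", "kwargs": {"motion": "62 -0.02 0 -0.10 0 0 0; 62 -0.04 0 -0.20 0 0 0; 62 0.04 0 -0.22 0 0 0; 62 0.12 0 -0.24 0 0 0; 62 0.12 0 -0.24 0 0 0"}}

```text
time: 21.88
tool_pos: [0.6362, 0.1409, 0.2528]
tool_rot: [0.082, 0.629, 0.771, -0.065]
contact_force: [0.1, -0.3, 0.7]
gripper_width: 0.619
grasp_force: 0.0
```

```bash
python3 - <<'E'
from h import *
M=np.c_[SX,SY,[0,0,1]]
a=look('wrist','w3.png');b=look('scene','s9.png');look('top','t9.png')
cv2.imwrite('pics/c9.png',np.vstack([a['color'][:300],cv2.resize(b['color'][120:320,170:490],(640,400))[:300]])[:,:,::-1])
for c in('wrist','scene','top'): print(c,[(round(r['p'],2),((np.array(r['at'])-O)@M).round(3).tolist()) for r in place_of(c,'jar')[:9]], [((np.array(r['at'])-O)@M).round(3).tolist() for r in place_of(c,'tongue')[:2]])
f=grab_frame('scene');P=(pts(f,'scene')-O)@M
for r in cut_out('scene','front_leaf')[:1]:
    m=cv2.erode(r['pixels'].astype(np.uint8),np.ones((3,3)))>0
    q=P[m&(f['range_z']>0)];q=q[q[:,2]<.12];print(len(q),np.linalg.lstsq(np.c_[q[:,:2],np.ones(len(q))],q[:,2],rcond=None)[0].round(4))
E
```

```text
wrist [(0.97, [-0.082, -0.005, 0.013]), (0.97, [-0.262, -0.039, -0.002]), (0.76, [-0.088, -0.059, 0.01]), (0.73, [-0.07, 0.076, 0.015]), (0.55, [-0.3, 0.029, -0.0]), (0.45, [-0.001, -0.005, 0.094])] []
scene [(0.79, [-0.297, 0.024, -0.001]), (0.67, [-0.072, 0.07, 0.013]), (0.58, [-0.468, 0.042, -0.002]), (0.55, [-0.263, -0.046, 0.002]), (0.52, [-0.082, -0.009, 0.013]), (0.51, [-0.481, -0.027, 0.003]), (0.43, [-0.086, -0.064, 0.009])] [[0.18, -0.003, 0.1]]
top [(0.74, [0.004, 0.0, 0.311]), (0.64, [-0.084, -0.007, 0.016]), (0.56, [-0.081, -0.059, 0.014]), (0.52, [-0.482, -0.033, 0.001]), (0.52, [-0.297, 0.029, -0.0]), (0.45, [-0.463, 0.043, 0.002])] []
2662 [-0.0043  0.0014  0.0996]
```

View pics/c9.png

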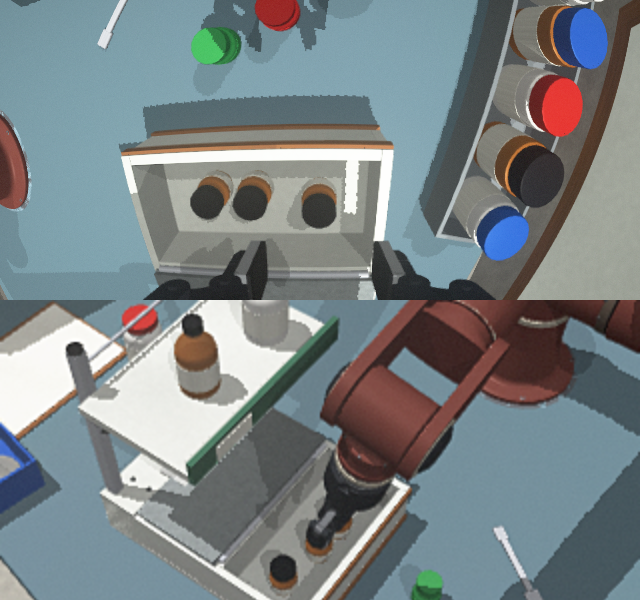

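The wrist view shows three upright jars in the bay, with the placed one at (319,205). The scene view shows the leaf flat under the shelf and the arm clear.

```bash
python3 -c "from plant import job_done;print(job_done())"
```

```text
the job is handed in; nothing more can be done
None
```

The job is handed in, though no verdict came back: the front leaf is folded flat on the shut rear leaf, the amber jar stands upright in the front bay beside the other two, the arm is clear, and nothing else appeared disturbed; peak contact force on the cover was about 48 N, under the 60 N limit.

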